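# Fit the replacement sprocket on the gearmotor and hold it against its wave spring

## Robot

A 7-joint arm with a two-finger parallel gripper is mounted at the origin on the work surface. World frame = base frame: x ahead of the robot, y to its left, z up, the work surface at z = 0. Lengths are in m, angles in rad, forces in N, time in s.
With the tool pointing down it reaches from about 0.35 to 0.9 m from the base axis. Payload 8.1 kg.
Tool frame: the origin (TCP) lies on the centre line of the jaws, within the pads' length; the fingertips stand 17 mm ahead of it and the grasp point (between the pads) lies 2 mm behind it (robot.nose_length is the distance from the TCP to the fingertips, in m); z points along the fingers, y is the line along which they close (so a half turn about z gives the same grasp; the last joint's range is limited). The gripper opens to 92 mm and grips with 3 to 60 N. Pads are 19 mm wide; open, the fingers measure 130 mm over their backs; the gripper's body (75 mm by 190 mm) begins 47 mm behind the grasp point.
Start: joints at [-1.369, 0.434, 0.025, 1.573, -0.012, 1.134, -0.075], TCP at [0.188, 0.596, 0.244] pointing down, gripper open.
Joint ranges: [-2.62, 2.62], [-0.44, 2.09], [-1.27, 1.32], [0.08, 2.57], [-1.32, 4.46], [0.12, 2], [-2.74, 2.74]. Speed limits (rad/s): [2.22, 2.22, 3.01, 3.01, 3.14, 3.14, 3.14].

## Interface

Orientations are given as a unit quaternion [w, x, y, z].
In Python, from station import robot, optics, readout gives the robot as it stands (robot), with the cameras (optics) and the readings (readout).
- The arm moves only by the shell command python3 nudge.py FILE [FORCE], which reads ROWS from the file FILE. ROWS is a JSON list of rows, 1 to 5 of them, each written [opening, [dx, dy, dz], turn]: the finger opening in m, then dx, dy, dz in shares of 30 cm (1.0 is 30 cm), then a turn about the tool's z in normalised numbers (1 is pi rad); each row is the pose to reach, as a shift and turn from the pose commanded when the command began, along the tool's axes at that moment; what a row does not reach only later rows make up. A row lasts 1/8 s, in which the tool goes at most 0.0625 m and 0.188 rad, less where a joint would pass 70% of its speed; a pose out of reach is approached as far as the arm can. The fingers move at their own pace and stop on an object; FORCE is the grip in N (left out, the last holds). Time passes only in rows, so rows that do not move let the fingers close. It prints the time, the measured TCP pose, the force, the opening and the grip force at its end. No shift or turn number may pass 1 either way. Input that does not fit is refused with a message, and nothing moves.
- readout.get_state(): the state, without advancing time (a new reading comes with each control period).
- optics.camera(name): name is "scene" or "top" or "wrist"; returns the picture (384x512x3 uint8, red, green, blue); there is no depth.
- optics.camera_params(name): a dict with "fx", "fy", "cx", "cy" (pixels), "D" ([k1, k2, p1, p2, k3] as OpenCV has them; the pictures are not rectified), "cam_to_world" (4x4, takes a point from camera to world coordinates); the wrist camera has in their place "hand_eye" (4x4, takes a point from camera to tool coordinates, whose origin is the TCP and whose axes are the flange's). Camera axes: x right, y down, z forward; pixel columns grow to the right and rows downward; lengths in m; the calibration is good to about 2 mm. A picture is of the moment at which its call begins: read the wrist's pose just before it. camera_params takes no time and is no camera call.
- robot.close_job(): hands the job in; it is judged then, once.
The state is a dict: "clock": time; "qpos": joint angles; "joint_velocities": joint speeds; "joint_efforts": joint torques, N m; "ee_pos": TCP position; "tcp_rot": TCP orientation; "force": force on the tool from outside, world axes, zero at the start; "torque": the same for the moment, N m; "finger_gap": finger opening in m; "finger_force": force on a finger pad.
Only numpy, scipy, OpenCV 4.12 (cv2) and the standard library are available. Lean on these libraries where they do the work, as an engineer would, in place of code of your own. Each camera call takes 0.05 s, during which the arm holds its last target. There are 200 camera calls.

## Task

Fit the good sprocket, the bright steel one with all its teeth, on the gearmotor's splined output shaft: hub upward, turn it until the splines mesh, then slide it down fully home against the shoulder without forcing it. The wave spring under it pushes it back up, so finish still holding it pressed fully home, ready for the retaining ring to be fitted. Leave the rusty broken sprocket and the other things on the bench where they are.

Things in the scene. Friction and masses are not known exactly. Their poses are not given: they have to be found in the camera images.
- new_sprocket: good sprocket: bright steel, 17 teeth, 75 mm over the teeth, 0.3 to 0.5 kg, flat on the bench, hub up. Toothed plate 8 mm thick at the bottom, round hub of 48 mm diameter above it, 38 mm tall in all: grip the hub, 8 to 38 mm above the underside. Origin: centre of the underside; z up through the bore, x along the middle of one bore groove. Which sprocket lies where changes from start to start
- hub_top (a point): centre of the bore's mouth in the top of the good sprocket's hub, 38 mm above its underside; axes as new_sprocket. The bore goes right through with one section: six grooves 60 degrees apart, 34 mm across the grooves, 27 mm across the six lands between them (each land 6.5 mm wide)
- old_sprocket: the worn-out sprocket taken off before: same size and shape, brown with rust, five neighbouring teeth broken off. Origin: centre of the underside. To be left where it lies
- gearmotor: worm gearmotor bolted to the bench: 150 x 130 x 10 mm foot, grey 110 x 110 mm gearbox up to 94 mm above the bench with a round cover up to 102 mm, blue motor of 100 mm diameter (top at 112 mm) reaching 259 mm from the shaft axis along +y, its terminal box up to 135 mm high, 110 to 180 mm from the axis. Origin: on the bench under the upright shaft's axis; z up. Includes shaft and wave spring
- shaft_home (a point): centre of the shaft's shoulder face, 40 mm in diameter, 112 mm above the bench: the sprocket's underside sits here when home. z up along the shaft, x along the middle of one of six splines (60 degrees apart, 5.5 mm wide, 32 mm across a facing pair, on a 25 mm core), which end 34 mm above the shoulder. The worm gear locks the shaft, it cannot be turned; its angle changes from start to start
- shaft_tip (a point): tip of the shaft, on its axis, 48 mm above the shoulder; axes as shaft_home. Plain nose of 25 mm diameter from 34 to 43 mm above the shoulder, then a cone to 16 mm at the tip. It enters the bore with 1 mm to spare all round. A sprocket with its grooves off the splines stops with its underside 34 mm above the shoulder; turned right to within about 4 degrees, it slides down
- wave_spring (a joint): how far the copper-coloured wave spring (ring of 50 mm diameter around the shoulder) is pressed down, m: 0 when free, its top then 5 mm above the shoulder face; 0.005 when level with it. It pushes up with 6 N at first touch and 14 N when level with the shoulder, more than the sprocket's weight
- grease_tin: red-labelled tin, 72 mm diameter, 75 mm tall, standing on the bench; origin: centre of its underside. To be left alone
- ring_bin: yellow open bin with retaining rings, 160 x 110 x 71 mm; origin: centre of its underside. To be left alone
- ring_pliers: retaining ring pliers with red handles lying flat on the bench, 157 x 60 x 12 mm; origin: on the bench near their middle, x points to the jaws. To be left alone

How it is judged:
By the outcome, as a careful person would: the job done as asked, in the order asked, and still so for the second after the job is handed in, while the arm keeps its last pose, push and grip.
It also fails if it takes over 64 s, if anything falls off the work surface, if the arm or the gripper's body presses on something with over 40 N, if the wrist force passes 120 N, or if a joint passes its speed limit or range.

## Working session

There is one attempt and no reset: what is moved stays moved. The work goes in short steps, Python scripts to look and compute and a shell command to move; the robot and the scene stay as the last step left them, time stands still between calls to the robot, and variables do not carry over. Pictures are saved under pics/ and viewed, at most 10 in all, crops included, and the job is handed in when it is done.

```bash
ls; mkdir -p pics
cat > h.py <<'E'
import numpy as np, cv2
from station import robot, optics, readout
from scipy.spatial.transform import Rotation as R
def tool():
    s=readout.get_state(); T=np.eye(4); w,x,y,z=s["tcp_rot"]
    T[:3,:3]=R.from_quat([x,y,z,w]).as_matrix(); T[:3,3]=s["ee_pos"]; return T
def cam(n):
    p=optics.camera_params(n)
    M=np.array(p["cam_to_world"]) if "cam_to_world" in p else tool()@np.array(p["hand_eye"])
    K=np.array([[p["fx"],0,p["cx"]],[0,p["fy"],p["cy"]],[0,0,1.]]); return K,np.array(p["D"],float),M
def ray(c,uv):
    K,D,M=c; q=cv2.undistortPoints(np.array([[uv]],float),K,D)[0,0]
    return M[:3,3],M[:3,:3]@np.array([q[0],q[1],1])
def atz(c,uv,z):
    o,d=ray(c,uv); return o+d*(z-o[2])/d[2]
def proj(c,P):
    K,D,M=c; W=np.linalg.inv(M); return cv2.projectPoints(np.atleast_2d(P).astype(float),cv2.Rodrigues(W[:3,:3])[0],W[:3,3],K,D)[0][:,0]
def tri(cs,uvs):
    A=np.zeros((3,3));b=np.zeros(3)
    for c,u in zip(cs,uvs):
        o,d=ray(c,u); d=d/np.linalg.norm(d); Q=np.eye(3)-np.outer(d,d); A+=Q;b+=Q@o
    return np.linalg.solve(A,b)
def snap(n,f):
    c=cam(n); im=optics.camera(n)[:,:,::-1].copy(); cv2.imwrite(f"pics/{f}.png",im); np.savez(f"pics/{f}.npz",K=c[0],D=c[1],M=c[2]); return im,c
def load(f):
    z=np.load(f"pics/{f}.npz"); return cv2.imread(f"pics/{f}.png"),(z["K"],z["D"],z["M"])
E
python3 - <<'E'
from h import *
a,_=snap("scene","s0");b,_=snap("top","t0");w,c=snap("wrist","w0")
cv2.imwrite("pics/m0.png",np.hstack([cv2.resize(a,(400,300)),cv2.resize(b,(400,300))]))
for n in("s0","t0","w0"):print(load(n)[1][2].round(3),load(n)[1][0][0,0])
print(tool().round(3))
E
```

```text
nudge.py
pics
station.py
[[-0.555  0.569 -0.606  1.103]
 [ 0.831  0.395 -0.39   0.325]
 [ 0.018 -0.721 -0.693  0.76 ]
 [ 0.     0.     0.     1.   ]] 392.17837079034047
[[ 0.012 -0.995  0.098  0.452]
 [-1.    -0.01   0.02  -0.062]
 [-0.019 -0.098 -0.995  1.242]
 [ 0.     0.     0.     1.   ]] 470.67292004130474
[[ 0.299  0.917  0.262  0.117]
 [ 0.954 -0.287 -0.084  0.618]
 [-0.002  0.275 -0.961  0.384]
 [ 0.     0.     0.     1.   ]] 328.0655624217569
[[-0.954  0.3   -0.     0.187]
 [ 0.3    0.954 -0.001  0.596]
 [-0.    -0.001 -1.     0.243]
 [ 0.     0.     0.     1.   ]]
```

View pics/t0.png

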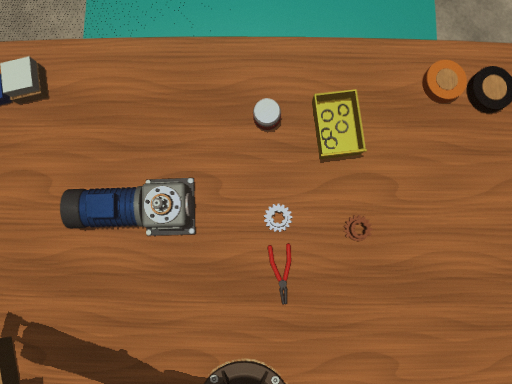

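View pics/s0.png

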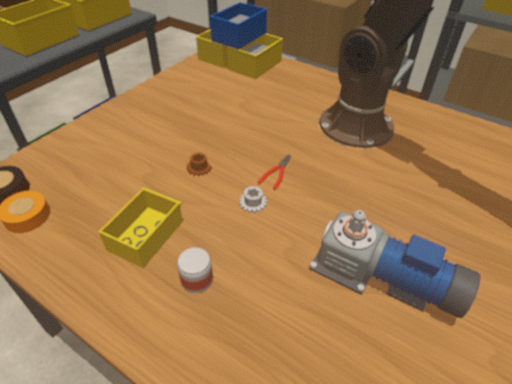

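The top view shows the good sprocket at (278,217), the rusty one at (357,229) and the shaft at (162,204). In the scene view the good sprocket's hub top is at (253,191) and the shaft tip at (359,214).

Run:
```python
from h import *
a,cs=load("s0");b,ct=load("t0")
print("sprocket top",tri([ct,cs],[(278,217),(253,191)]))
print("tip",tri([ct,cs],[(161,203),(359,214)]))
print("atz",atz(ct,(278,217),.03),atz(ct,(161,203),.16))
up=lambda im,u,v,r,s:cv2.resize(im[v-r:v+r,u-r:u+r],(s,s),interpolation=cv2.INTER_CUBIC)
cv2.imwrite("pics/m1.png",np.vstack([np.hstack([up(b,278,217,25,300),up(b,162,204,25,300)]),np.hstack([up(a,253,195,25,300),up(a,357,225,25,300)])]))
```

```text
sprocket top [ 0.49727701 -0.0821647   0.04351151]
tip [0.52100292 0.19786229 0.15163118]
atz [ 0.49801974 -0.08276213  0.03      ] [0.52217085 0.19155353 0.16      ]
```

View pics/m1.png

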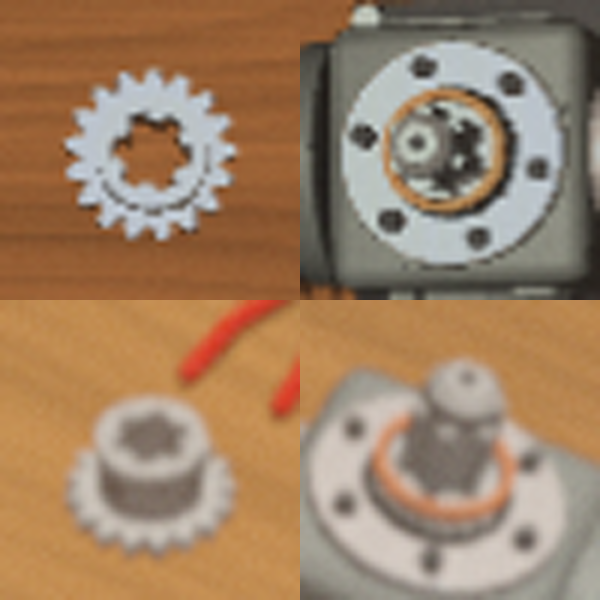

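The crops show the good sprocket, hub up, with its six-groove bore in view. The shaft tip is at about (156.5,202.8) in the top view and (359.8,212.8) in the scene view. I'll move the wrist camera over the shaft.

Units first: shifts go in shares of 30 cm and turns go in shares of pi rad. So -0.26 m / 0.3 = -0.8667, -0.14 m / 0.3 = -0.4667.

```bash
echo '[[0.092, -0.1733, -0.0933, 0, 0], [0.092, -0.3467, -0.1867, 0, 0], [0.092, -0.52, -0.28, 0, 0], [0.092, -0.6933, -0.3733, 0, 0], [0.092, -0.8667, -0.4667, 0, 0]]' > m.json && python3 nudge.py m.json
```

```text
refused: ROWS must be rows with the three-number parts in brackets of their own. Nothing was moved.
```

The error is about the shape of the input: rows with the three-number parts in brackets of their own. Fixing that and sending the same move.

```bash
echo '[[0.092, [-0.1733, -0.0933, 0], 0], [0.092, [-0.3467, -0.1867, 0], 0], [0.092, [-0.52, -0.28, 0], 0], [0.092, [-0.6933, -0.3733, 0], 0], [0.092, [-0.8667, -0.4667, 0], 0]]' > m.json && python3 nudge.py m.json; echo '[[0.092, [-0.1733, -0.0933, 0], 0], [0.092, [-0.3467, -0.1867, 0], 0], [0.092, [-0.52, -0.28, 0], 0], [0.092, [-0.6933, -0.3733, 0], 0], [0.092, [-0.84, -0.4733, 0], 0]]' > m.json && python3 nudge.py m.json
```

```text
clock: 0.78
ee_pos: [0.3946, 0.383, 0.2437]
tcp_rot: [0.0, 0.152, 0.988, 0.0]
force: [-0.3, 0.6, 0.6]
finger_gap: 0.0919
finger_force: 0.0
clock: 1.4
ee_pos: [0.5926, 0.1718, 0.2435]
tcp_rot: [-0.0, 0.152, 0.988, -0.0]
force: [0.8, 0.5, -0.5]
finger_gap: 0.0919
finger_force: 0.0
```

Run:
```python
from h import *
a,c=snap("wrist","w1"); print(tool().round(4),readout.get_state()["force"],readout.get_state()["clock"])
print(proj(c,[[.521,.195,.16],[.521,.195,.146],[.521,.195,.112]]))
cv2.imwrite("pics/w1b.png",cv2.resize(a,(800,600)))
```

```text
[[-0.9512  0.3085  0.0028  0.5966]
 [ 0.3085  0.9512 -0.0051  0.1633]
 [-0.0043 -0.004  -1.      0.2436]
 [ 0.      0.      0.      1.    ]] [ 4.25318109 -7.01428771  0.57313608] 1.45
[[263.00680129  98.97691221]
 [262.97832773  99.12898836]
 [262.92139607  99.43306605]]
```

View pics/w1b.png

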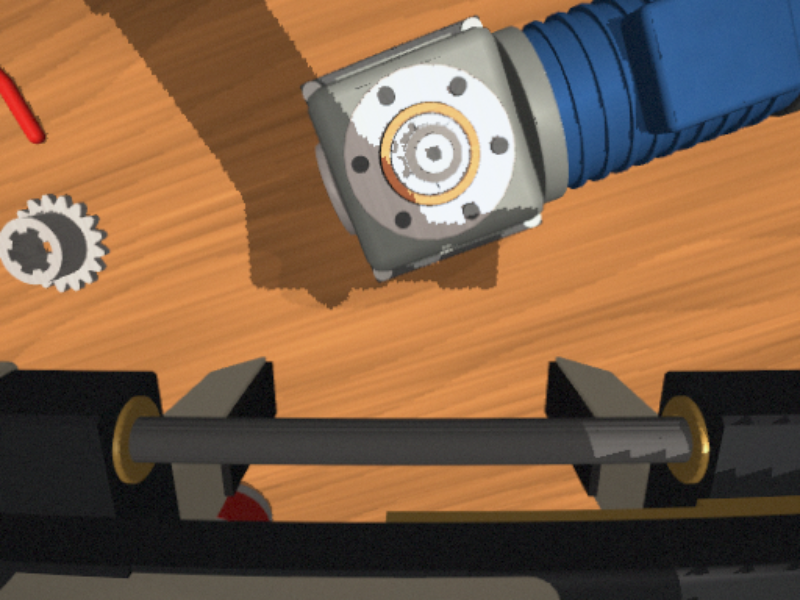

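The shaft tip is at about (277,98) in native pixels, and the good sprocket's hub is visible at the left. The arm was still settling when I took it, so I'll move lower, let it settle and look again.

In the tool's units: 0.04 m / 0.3 = 0.1333, 0.01 m / 0.3 = 0.0333.

```bash
echo '[[0.092, [0, 0.0333, 0.1333], 0], [0.092, [0, 0.0333, 0.1333], 0], [0.092, [0, 0.0333, 0.1333], 0]]' > m.json && python3 nudge.py m.json
python3 - <<'E'
from h import *
a,c=snap("wrist","w2"); print(tool().round(4),readout.get_state()["force"],readout.get_state()["clock"])
p=proj(c,[[.521,.195,.16],[.521,.195,.112]]);print(p)
u,v=p[0].astype(int); v=max(v,60)
cv2.imwrite("pics/w2b.png",cv2.resize(a[v-60:v+60,u-60:u+60],(600,600),interpolation=cv2.INTER_CUBIC));print(u-60,v-60)
E
```

```text
clock: 1.82
ee_pos: [0.5942, 0.1834, 0.2046]
tcp_rot: [0.0, 0.151, 0.988, 0.0]
force: [0.2, 0.0, -0.0]
finger_gap: 0.0917
finger_force: 0.0
[[-9.540e-01  2.997e-01  1.200e-03  5.946e-01]
 [ 2.997e-01  9.540e-01  4.000e-04  1.833e-01]
 [-1.100e-03  7.000e-04 -1.000e+00  2.050e-01]
 [ 0.000e+00  0.000e+00  0.000e+00  1.000e+00]] [ 0.72007454 -0.2914677  -1.40892281] 1.875
[[242.07207434 102.03228713]
 [246.26448208 101.92331003]]
182 42
```

View pics/w2b.png

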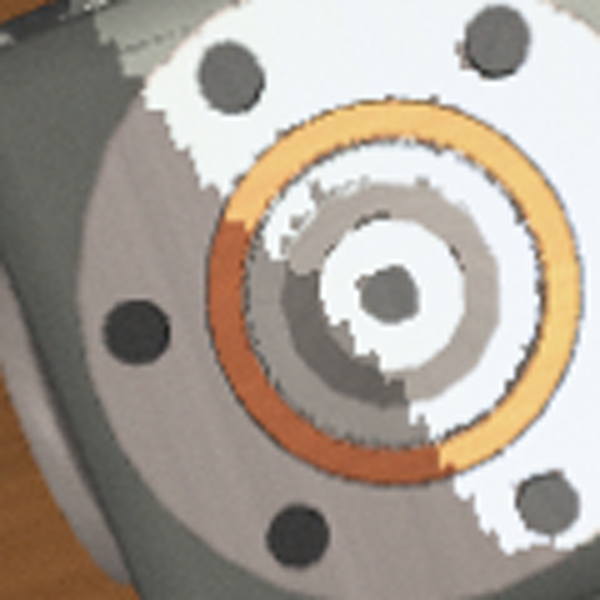

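The view is straight down the shaft. The tip is at about (260,100.6) and the ring centre at (260.6,100.4), but the splines are overexposed. I'll move so the gripper shades the shaft and the view is oblique.

In the tool's units: 0.06 m / 0.3 = 0.2, -0.02 m / 0.3 = -0.0667.

```bash
echo '[[0.092, [0.2, 0.0667, -0.0667], 0], [0.092, [0.2, 0.0667, -0.0667], 0], [0.092, [0.2, 0.0667, -0.0667], 0], [0.092, [0.2, 0.0667, -0.0667], 0]]' > m.json && python3 nudge.py m.json
python3 - <<'E'
from h import *
_,c2=load("w2")
print("tip/ring from w2",atz(c2,(260,100.6),.16),atz(c2,(260.6,100.4),.117))
S=atz(c2,(260.2,100.5),.16)
a,c=snap("wrist","w3"); print(tool()[:3,3],readout.get_state()["clock"])
p=proj(c,[[S[0],S[1],.135]])[0];print(p)
u,v=p.astype(int)
q=cv2.resize(a[v-40:v+40,u-40:u+40],(400,400),interpolation=cv2.INTER_CUBIC)
g=cv2.createCLAHE(4,(4,4)).apply(cv2.cvtColor(q,cv2.COLOR_BGR2GRAY))
cv2.imwrite("pics/w3b.png",np.hstack([q,cv2.cvtColor(g,cv2.COLOR_GRAY2BGR)]));print(u-40,v-40)
E
```

```text
clock: 2.38
ee_pos: [0.544, 0.2191, 0.2241]
tcp_rot: [0.001, 0.153, 0.988, -0.0]
force: [-1.0, -0.6, -0.3]
finger_gap: 0.0921
finger_force: 0.0
tip/ring from w2 [0.52320843 0.20456095 0.16      ] [0.52300388 0.20472263 0.117     ]
[0.5439384  0.21906335 0.22384292] 2.425
[234.29490432 184.69035164]
194 144
```

View pics/w3b.png

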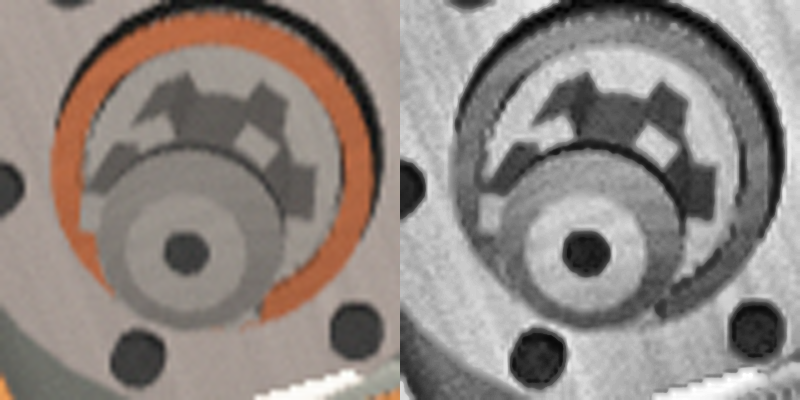

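The splines are now clear. The tip hole is at native (231.4,194.6), and the light spline top faces are at crop (258,147), (155,130) and (93,212). I'll fit the angle with an overlay.

Run:
```python
from h import *
_,c2=load("w2");a,c=load("w3")
cr=lambda x,y:(194+x/5-.4,144+y/5-.4)
T=tri([c2,c],[(260,100.6),cr(187,253)]);print("tri tip",T, "w3@.16",atz(c,cr(187,253),.16))
ct=atz(c,cr(187,253),.16)[:2]
est=[]
for x,y in[(257,147),(155,131),(93,212)]:
    d=atz(c,cr(x,y),.146)[:2]-ct; est.append((np.degrees(np.arctan2(d[1],d[0]))%60,np.linalg.norm(d)));
print(est)
# refine: spline faces outline brightness fit by maximising gradient along edges
g=cv2.GaussianBlur(cv2.cvtColor(a,cv2.COLOR_BGR2GRAY).astype(float),(0,0),.7)
gx=cv2.Sobel(g,-1,1,0);gy=cv2.Sobel(g,-1,0,1)
def outline(th,xy,z):
    P=[];
    for k in range(6):
        t=th+k*np.pi/3;e=np.array([np.cos(t),np.sin(t)]);n=np.array([-e[1],e[0]])
        for s in(-1,1):
            for r in np.linspace(.013,.016,7):P.append(np.r_[xy+r*e+s*.00275*n,z])
        for s in np.linspace(-1,1,9):P.append(np.r_[xy+.016*e+s*.00275*n,z])
    return np.array(P)
from itertools import product
best=[]
for th in np.radians(np.arange(0,60,1)):
    for dx,dy in product(np.arange(-.002,.0021,.0005),repeat=2):
        xy=ct+[dx,dy];s=0
        for z in(.146,.112):
            q=proj(c,outline(th,xy,z)).astype(np.float32)
            s+=cv2.remap(np.hypot(gx,gy).astype(np.float32),q[:,:1],q[:,1:],1).mean()
        best.append((s,np.degrees(th),dx,dy))
best.sort(reverse=True);print(np.round(best[:6],4))
q4=cv2.resize(a[144:224,194:274],(600,600),interpolation=cv2.INTER_CUBIC)
_,th,dx,dy=best[0]
for z,col in((.146,(0,255,0)),(.112,(0,0,255))):
    for u in (proj(c,outline(np.radians(th),ct+[dx,dy],z))-[194-.43,144-.43])*7.5: cv2.circle(q4,tuple(int(i) for i in u),1,col,-1)
cv2.imwrite("pics/ov.png",q4)
```

```text
tri tip [0.5232144  0.20456943 0.15986142] w3@.16 [0.5231875  0.20460382 0.16      ]
[(np.float64(4.752325897852785), np.float64(0.013931702122980033)), (np.float64(4.323030748141775), np.float64(0.014266011618962812)), (np.float64(4.945463966595227), np.float64(0.014339746587342396))]
[[ 1.997537e+02  5.000000e+00  0.000000e+00 -5.000000e-04]
 [ 1.990396e+02  4.000000e+00  0.000000e+00 -5.000000e-04]
 [ 1.987909e+02  6.000000e+00  5.000000e-04  0.000000e+00]
 [ 1.985441e+02  6.000000e+00  0.000000e+00  0.000000e+00]
 [ 1.975786e+02  7.000000e+00  5.000000e-04  0.000000e+00]
 [ 1.972152e+02  5.000000e+00  0.000000e+00  0.000000e+00]]
```

View pics/ov.png

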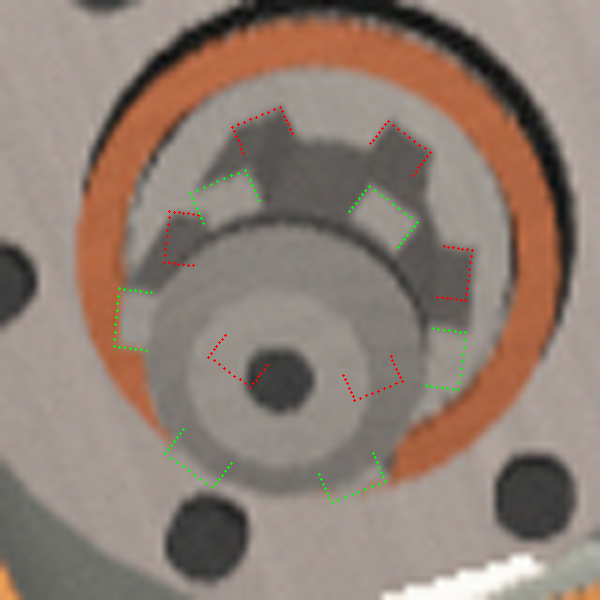

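The overlay fits: the shaft axis is at (0.5232, 0.2045), the spline angle is 5° (mod 60), and the tip triangulates to z = 0.160. Next is the sprocket.

In the tool's units: -0.298 m / 0.3 = -0.9933, -0.24 m / 0.3 = -0.8.

```bash
echo '[[0.092, [-0.0633, -0.2, 0], 0], [0.092, [-0.1267, -0.4, 0], 0], [0.092, [-0.19, -0.6, 0], 0], [0.092, [-0.25, -0.8, 0], 0], [0.092, [-0.3133, -0.9933, 0], 0]]' > m.json && python3 nudge.py m.json; echo '[[0.092, [-0.0067, -0.0133, 0.1667], 0], [0.092, [-0.0067, -0.0133, 0.2333], 0], [0.092, [-0.0067, -0.0133, 0.2333], 0], [0.092, [-0.0067, -0.0133, 0.2333], 0]]' > m.json && python3 nudge.py m.json
python3 - <<'E'
from h import *
a,c=snap("wrist","w4"); print(tool().round(4),readout.get_state()["clock"])
p=proj(c,[[.497,-.083,.038]])[0];print(p)
u,v=p.astype(int)
q=cv2.resize(a[v-75:v+75,u-75:u+75],(600,600),interpolation=cv2.INTER_CUBIC)
cv2.imwrite("pics/w4b.png",q);print(u-75,v-75)
E
```

```text
clock: 3.05
ee_pos: [0.5431, -0.0953, 0.2237]
tcp_rot: [0.0, 0.153, 0.988, -0.0]
force: [1.2, 0.6, 0.5]
finger_gap: 0.0919
finger_force: 0.0
clock: 3.55
ee_pos: [0.5447, -0.0972, 0.1545]
tcp_rot: [0.001, 0.152, 0.988, -0.0]
force: [-0.4, 1.3, 0.3]
finger_gap: 0.092
finger_force: 0.0
[[-9.538e-01  3.003e-01  1.700e-03  5.449e-01]
 [ 3.003e-01  9.538e-01 -2.000e-04 -9.700e-02]
 [-1.700e-03  3.000e-04 -1.000e+00  1.548e-01]
 [ 0.000e+00  0.000e+00  0.000e+00  1.000e+00]] 3.6
[261.05773365 133.15662004]
186 58
```

View pics/w4b.png

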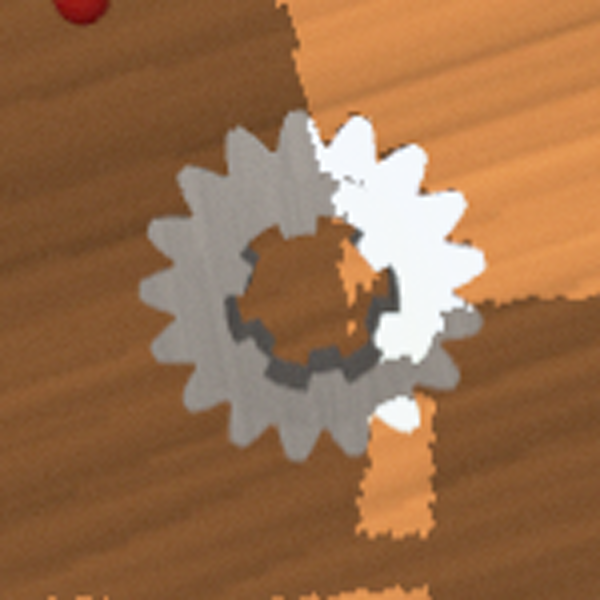

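The good sprocket has all its teeth, and its bore mouth is centred near crop (312,300), native (264,133). I'll fit the bore outline by gradient, with position, angle and height free.

```bash
cat > bore.py <<'E'
from h import *
from scipy.optimize import differential_evolution, minimize
def outline(th,xy,z):
    pts=[]
    for k in range(6):
        t=th+k*np.pi/3;e=np.array([np.cos(t),np.sin(t)])          # groove middle
        t2=t+np.pi/6;f=np.array([np.cos(t2),np.sin(t2)]);n=np.array([-f[1],f[0]])  # land middle
        for s in(-1,1):
            for r in np.linspace(.0138,.0165,6):pts.append(r*f+s*.00325*n)
        for s in np.linspace(-.9,.9,8):pts.append(.0133*f+s*.00325*n)
        for w in np.linspace(-.28,.28,12):pts.append(.017*np.array([np.cos(t+w),np.sin(t+w)]))
    P=np.array(pts)+xy
    return np.c_[P,np.full(len(P),z)]
def fit(a,c,xy0,z=.038,d=.006):
    g=cv2.GaussianBlur(cv2.cvtColor(a,cv2.COLOR_BGR2GRAY).astype(float),(0,0),.8)
    G=np.minimum(np.hypot(cv2.Sobel(g,-1,1,0),cv2.Sobel(g,-1,0,1)),150).astype(np.float32)
    def f(p):
        q=proj(c,outline(p[2],p[:2],z)).astype(np.float32)
        return -cv2.remap(G,q[:,:1],q[:,1:],1).mean()
    r=differential_evolution(f,[(xy0[0]-d,xy0[0]+d),(xy0[1]-d,xy0[1]+d),(0,np.pi/3)],seed=1,popsize=20)
    return r.x,r.fun
E
python3 - <<'E'
from bore import *
a,c=load("w4")
xy0=atz(c,(264,133),.038)[:2];print(xy0)
for z in(.03,.034,.038,.042,.046):
    x,f=fit(a,c,xy0,z);print(z,x[:2].round(4),np.degrees(x[2]).round(1),round(f,1),proj(c,[[*x[:2],z]])[0].round(1))
T=tool();x,f=fit(a,c,xy0);print("tool delta to sprocket",T[:3,:3].T@(np.r_[x[:2],.028]-T[:3,3]))
E
```

```text
[ 0.49756839 -0.08078877]
0.03 [ 0.4986 -0.0815] 23.0 -136.1 [263.5 133.6]
0.034 [ 0.4984 -0.0814] 23.1 -138.9 [263.6 133.8]
0.038 [ 0.4979 -0.0812] 23.1 -138.9 [263.6 133.6]
0.042 [ 0.4976 -0.081 ] 23.1 -136.1 [263.8 133.6]
0.046 [ 0.4972 -0.0809] 23.1 -129.8 [263.8 133.6]
tool delta to sprocket [0.04973234 0.00095447 0.12671288]
```

The size fit gives a mouth height of about 0.036–0.038, a centre of (0.498,-0.081) and a groove angle of 23.1°. I'll move over it and take the second view.

In the tool's units: 0.05 m / 0.3 = 0.1667, 0.001 m / 0.3 = 0.0033.

```bash
echo '[[0.092, [0.1667, 0.0033, 0], 0], [0.092, [0.1667, 0.0033, 0.1], 0], [0.092, [0.1667, 0.0033, 0.1333], 0], [0.092, [0.1667, 0.0033, 0.1333], 0]]' > m.json && python3 nudge.py m.json
python3 - <<'E'
from bore import *
_,c4=load("w4");a,c=snap("wrist","w5")
for z in(.034,.038,.042):
    x,f=fit(a,c,[.498,-.0812],z);p=proj(c,[[*x[:2],z]])[0];print(z,x[:2].round(4),np.degrees(x[2]).round(1),round(f,1),p,"tri",tri([c4,c],[(263.6,133.7),p]))
T=tool();x,f=fit(a,c,[.498,-.0812]);print("delta",T[:3,:3].T@(np.r_[x[:2],.028]-T[:3,3]),T.round(4))
for u in proj(c,outline(x[2],x[:2],.038)):cv2.circle(a,tuple(int(i) for i in u.round()),0,(0,255,0),-1)
cv2.imwrite("pics/w5b.png",cv2.resize(a,(800,600)))
E
```

```text
clock: 4.1
ee_pos: [0.4972, -0.0809, 0.114]
tcp_rot: [0.0, 0.152, 0.988, -0.0]
force: [0.1, -0.7, 0.1]
finger_gap: 0.092
finger_force: 0.0
0.034 [ 0.4993 -0.0815] 22.9 -116.6 [262.10784784 212.05866855] tri [ 0.49804428 -0.08117025  0.03769732]
0.038 [ 0.4979 -0.0811] 23.2 -118.8 [262.08246252 211.99729315] tri [ 0.49805794 -0.08118362  0.03751638]
0.042 [ 0.4966 -0.0807] 22.9 -114.0 [262.08410666 212.04062117] tri [ 0.49804643 -0.08117955  0.03764492]
delta [-0.00032308  0.00010319  0.08634129] [[-9.538e-01  3.004e-01  8.000e-04  4.975e-01]
 [ 3.004e-01  9.538e-01 -2.000e-04 -8.100e-02]
 [-9.000e-04  0.000e+00 -1.000e+00  1.143e-01]
 [ 0.000e+00  0.000e+00  0.000e+00  1.000e+00]]
```

Two views agree: the mouth is at z = 0.0376, the centre at (0.498,-0.081) and the angle 23.1°. Descending to grip.

In the tool's units: 0.085 m / 0.3 = 0.2833, 0.05 m / 0.3 = 0.1667.

```bash
echo '[[0.092, [0, 0, 0.1667], 0], [0.092, [0, 0, 0.25], 0], [0.092, [0, 0, 0.2833], 0], [0.092, [0, 0, 0.2833], 0], [0.092, [0, 0, 0.2833], 0]]' > m.json && python3 nudge.py m.json 45; echo '[[0.04, [0, 0, 0], 0], [0.04, [0, 0, 0], 0], [0.04, [0, 0, 0], 0], [0.04, [0, 0, 0], 0], [0.04, [0, 0, 0], 0]]' > m.json && python3 nudge.py m.json 45
```

```text
clock: 4.78
ee_pos: [0.4976, -0.0809, 0.0298]
tcp_rot: [0.001, 0.152, 0.988, 0.0]
force: [0.0, -0.5, -0.8]
finger_gap: 0.0914
finger_force: 0.0
clock: 5.4
ee_pos: [0.4966, -0.0808, 0.0287]
tcp_rot: [-0.0, 0.152, 0.988, 0.0]
force: [-0.2, 0.1, 1.6]
finger_gap: 0.0474
finger_force: 45.0
```

Gripped at 47.4 mm. Lifting, then I'll fit the bore in the hand.

In the tool's units: -0.195 m / 0.3 = -0.65, -0.16 m / 0.3 = -0.5333.

```bash
echo '[[0.04, [0, 0, -0.1333], 0], [0.04, [0, 0, -0.3333], 0], [0.04, [0, 0, -0.5333], 0], [0.04, [0, 0, -0.65], 0], [0.04, [0, 0, -0.65], 0]]' > m.json && python3 nudge.py m.json; echo '[[0.04, [0, 0, 0], 0.0509], [0.04, [0, 0, 0], 0.1006], [0.04, [0, 0, 0], 0.1006]]' > m.json && python3 nudge.py m.json
python3 - <<'E'
from bore import *
a,c=snap("wrist","w6");T=tool();print(T.round(4),readout.get_state()["force"],readout.get_state()["clock"])
for h in(-.008,-.010,-.012):
    m=T@[0,0,h,1];x,f=fit(a,c,m[:2],m[2],.005);print(h,x[:2].round(4),(x[:2]-m[:2]).round(4),np.degrees(x[2]).round(1),round(f,1))
m=T@[0,0,-.01,1];x,f=fit(a,c,m[:2],m[2],.005)
for u in proj(c,outline(x[2],x[:2],m[2])):cv2.circle(a,tuple(int(i) for i in u.round()),0,(0,255,0),-1)
u,v=proj(c,[[*x[:2],m[2]]])[0].astype(int);print(u,v)
cv2.imwrite("pics/w6b.png",cv2.resize(a[max(v-75,0):v+75,u-100:u+100],(800,600)))
E
```

```text
clock: 6.02
ee_pos: [0.4978, -0.0809, 0.2258]
tcp_rot: [0.002, 0.152, 0.988, 0.0]
force: [-0.3, 0.4, -5.1]
finger_gap: 0.0475
finger_force: 45.0
clock: 6.4
ee_pos: [0.4954, -0.0805, 0.2218]
tcp_rot: [-0.002, 0.305, 0.952, -0.001]
force: [0.9, 0.5, -4.2]
finger_gap: 0.0474
finger_force: 45.0
[[-8.154e-01  5.788e-01 -3.000e-03  4.956e-01]
 [ 5.788e-01  8.154e-01 -2.000e-04 -8.060e-02]
 [ 2.300e-03 -1.900e-03 -1.000e+00  2.221e-01]
 [ 0.000e+00  0.000e+00  0.000e+00  1.000e+00]] [-0.905076    0.15120062 -3.36835194] 6.45
-0.008 [ 0.497  -0.0811] [ 0.0013 -0.0005] 4.6 -76.2
-0.01 [ 0.4961 -0.0805] [0.0004 0.0001] 4.6 -74.2
-0.012 [ 0.4951 -0.0798] [-0.0005  0.0007] 4.4 -66.7
262 274
```

View pics/w6b.png

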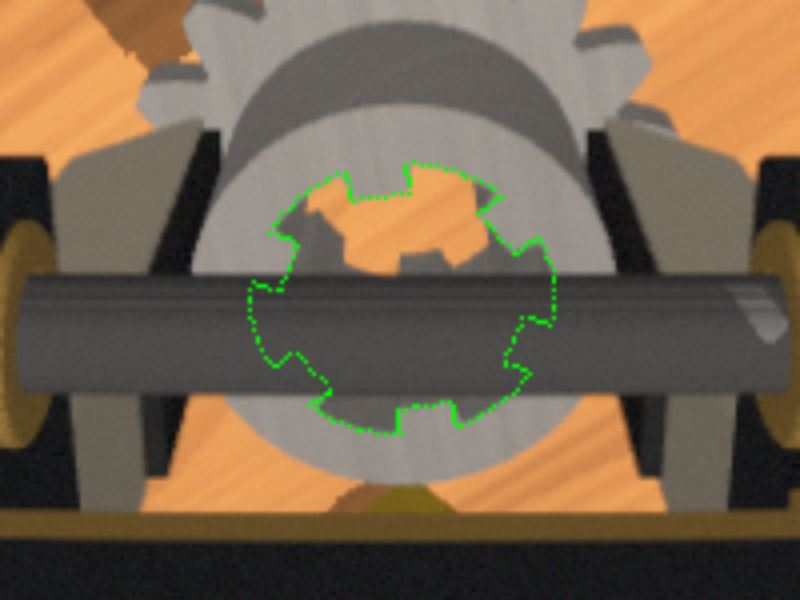

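The fit is good: the bore sits within about 0.5 mm of the TCP axis, at 4.6° against a target of 5°. Moving over the shaft.

In the tool's units: 0.243 m / 0.3 = 0.81, 0.2 m / 0.3 = 0.6667, -0.007 rad / 3.1416 = -0.0022.

```bash
echo '[[0.04, [0.0967, 0.1667, 0], 0], [0.04, [0.1933, 0.3333, 0], 0], [0.04, [0.29, 0.5, 0], 0], [0.04, [0.3833, 0.6667, 0], -0.0022], [0.04, [0.4667, 0.81, 0], -0.0022]]' > m.json && python3 nudge.py m.json; echo '[[0.04, [0.01, 0.0167, 0], 0], [0.04, [0.01, 0.0167, 0], 0], [0.04, [0.01, 0.0167, 0], 0], [0.04, [0.01, 0.0167, 0], 0]]' > m.json && python3 nudge.py m.json
cat > chk.py <<'E'
from bore import *
T=tool();print(T.round(4));s=readout.get_state();print("F",s["force"],"M",s["torque"])
b=(T@[-.0002,.0003,-.01,1])[:2]
print("tool delta",T[:3,:3].T@(np.r_[.5232,.2044,0]-np.r_[b,0]),"underside",T[2,3]-.0288)
E
python3 - <<'E'
from bore import *
a,c=load("w6");import h
M=c[2]@np.linalg.inv(np.array(optics.camera_params("wrist")["hand_eye"]))
m=M@[0,0,-.01,1];x,f=fit(a,c,m[:2],m[2],.005);print("bore in tool",np.linalg.inv(M)@np.r_[x[:2],m[2],1])
E
python3 chk.py
```

```text
clock: 7.08
ee_pos: [0.5236, 0.2005, 0.2227]
tcp_rot: [-0.001, 0.3, 0.954, -0.0]
force: [1.1, -1.0, -3.9]
finger_gap: 0.0473
finger_force: 45.0
clock: 7.58
ee_pos: [0.5247, 0.2026, 0.2238]
tcp_rot: [0.0, 0.303, 0.953, -0.0]
force: [-0.0, -0.9, -3.9]
finger_gap: 0.0472
finger_force: 45.0
bore in tool [-6.73388031e-04  3.90869156e-04 -1.00026857e-02  1.00000000e+00]
[[-8.164e-01  5.774e-01 -0.000e+00  5.247e-01]
 [ 5.774e-01  8.164e-01 -3.000e-04  2.026e-01]
 [-2.000e-04 -3.000e-04 -1.000e+00  2.238e-01]
 [ 0.000e+00  0.000e+00  0.000e+00  1.000e+00]]
F [-0.01481432 -0.94967808 -3.90635281] M [-0.02605058  0.01485917  0.00592912]
tool delta [ 2.47088169e-03  3.11662609e-04 -5.01384056e-07] underside 0.1949598512065185
```

In the tool's units: 0.03 m / 0.3 = 0.1, 0.003 m / 0.3 = 0.01.

```bash
sed -i 's/-.0002,.0003/-.0008,.0003/' chk.py; echo '[[0.04, [0.01, 0, 0.0333], 0], [0.04, [0.01, 0, 0.0833], 0], [0.04, [0.01, 0, 0.1], 0], [0.04, [0.01, 0, 0.1], 0], [0.04, [0.01, 0, 0.1], 0]]' > m.json && python3 nudge.py m.json; python3 chk.py
```

```text
clock: 8.2
ee_pos: [0.5223, 0.2059, 0.1939]
tcp_rot: [0.0, 0.302, 0.953, 0.0]
force: [-0.3, -0.1, -4.3]
finger_gap: 0.0474
finger_force: 45.0
[[-8.174e-01  5.760e-01  4.000e-04  5.223e-01]
 [ 5.760e-01  8.174e-01  1.000e-04  2.059e-01]
 [-3.000e-04  3.000e-04 -1.000e+00  1.939e-01]
 [ 0.000e+00  0.000e+00  0.000e+00  1.000e+00]]
F [-0.32647368 -0.13976488 -4.31690041] M [-0.05398325 -0.00909276 -0.01257238]
tool delta [-7.62035329e-04 -1.01651069e-03 -1.22747811e-07] underside 0.1651273280510359
```

```bash
echo '[[0.04, [0, 0, 0], 0], [0.04, [0, 0, 0], 0], [0.04, [0, 0, 0], 0], [0.04, [0, 0, 0], 0], [0.04, [0, 0, 0], 0]]' > m.json && python3 nudge.py m.json >/dev/null; python3 chk.py; echo '[[0.04, [0, 0, 0], 0], [0.04, [0, 0, 0], 0]]' > m.json && python3 nudge.py m.json >/dev/null; python3 chk.py
```

```text
[[-0.8174  0.5761  0.      0.5221]
 [ 0.5761  0.8174  0.      0.2058]
 [-0.      0.     -1.      0.1937]
 [ 0.      0.      0.      1.    ]]
F [ 0.01623169  1.20311615 -3.41134365] M [-0.05858984 -0.03876331  0.05534324]
tool delta [-9.29003278e-04 -8.25073657e-04 -2.99123162e-08] underside 0.16494042669146808
[[-8.174e-01  5.761e-01  1.000e-04  5.221e-01]
 [ 5.761e-01  8.174e-01  0.000e+00  2.058e-01]
 [-0.000e+00  0.000e+00 -1.000e+00  1.937e-01]
 [ 0.000e+00  0.000e+00  0.000e+00  1.000e+00]]
F [-0.8910079  -0.61389231 -4.86656701] M [-0.03875648  0.03155801 -0.0199759 ]
tool delta [-9.09002168e-04 -8.38554163e-04  9.69376550e-10] underside 0.16493339158657977
```

In the tool's units: 0.014 m / 0.3 = 0.0467, -0.001 m / 0.3 = -0.0033.

```bash
echo '[[0.04, [-0.0033, -0.0033, 0], 0], [0.04, [-0.0033, -0.0033, 0.0133], 0], [0.04, [-0.0033, -0.0033, 0.0267], 0], [0.04, [-0.0033, -0.0033, 0.04], 0], [0.04, [-0.0033, -0.0033, 0.0467], 0]]' > m.json && python3 nudge.py m.json ; echo '[[0.04, [0, 0, 0], 0], [0.04, [0, 0, 0], 0], [0.04, [0, 0, 0], 0]]' > m.json && python3 nudge.py m.json >/dev/null; python3 chk.py
```

```text
clock: 9.7
ee_pos: [0.5222, 0.2044, 0.1793]
tcp_rot: [-0.0, 0.302, 0.953, -0.0]
force: [-0.3, -0.3, -3.8]
finger_gap: 0.0474
finger_force: 45.0
[[-8.174e-01  5.760e-01  2.000e-04  5.224e-01]
 [ 5.760e-01  8.174e-01  2.000e-04  2.045e-01]
 [-1.000e-04  3.000e-04 -1.000e+00  1.799e-01]
 [ 0.000e+00  0.000e+00  0.000e+00  1.000e+00]]
F [-0.02622187 -0.87650828 -4.14551577] M [-0.02146972 -0.01226598  0.01222811]
tool delta [9.56769898e-05 6.68826407e-05 1.17647975e-08] underside 0.15107616140626134
```

The nose has entered without contact. Lowering gently onto the splines.

In the tool's units: 0.009 m / 0.3 = 0.03, 0.008 m / 0.3 = 0.0267.

```bash
echo '[[0.04, [0, 0, 0.0133], 0], [0.04, [0, 0, 0.02], 0], [0.04, [0, 0, 0.0267], 0], [0.04, [0, 0, 0.03], 0], [0.04, [0, 0, 0.03], 0]]' > m.json && python3 nudge.py m.json ; python3 chk.py
```

```text
clock: 10.7
ee_pos: [0.5223, 0.2044, 0.1706]
tcp_rot: [-0.0, 0.302, 0.953, -0.0]
force: [0.9, -0.1, -4.1]
finger_gap: 0.0474
finger_force: 45.0
[[-8.174e-01  5.761e-01 -1.000e-04  5.223e-01]
 [ 5.761e-01  8.174e-01 -1.000e-04  2.044e-01]
 [ 1.000e-04 -1.000e-04 -1.000e+00  1.706e-01]
 [ 0.000e+00  0.000e+00  0.000e+00  1.000e+00]]
F [ 0.91352294 -0.0986633  -4.13756501] M [-0.0164423  -0.00536146 -0.02883459]
tool delta [ 4.37385082e-05  1.93109935e-04 -2.01189607e-08] underside 0.1418424035950459
```

The underside is below the spline tops with no force, so the splines have meshed. Sliding down to just above the spring.

In the tool's units: 0.022 m / 0.3 = 0.0733, 0.018 m / 0.3 = 0.06.

```bash
echo '[[0.04, [0, 0, 0.02], 0], [0.04, [0, 0, 0.04], 0], [0.04, [0, 0, 0.06], 0], [0.04, [0, 0, 0.0733], 0], [0.04, [0, 0, 0.0733], 0]]' > m.json && python3 nudge.py m.json ; python3 chk.py
```

```text
clock: 11.32
ee_pos: [0.5222, 0.2043, 0.1483]
tcp_rot: [-0.0, 0.302, 0.953, -0.0]
force: [0.3, 0.4, -4.3]
finger_gap: 0.0472
finger_force: 45.0
[[-8.174e-01  5.761e-01 -6.000e-04  5.222e-01]
 [ 5.761e-01  8.174e-01 -4.000e-04  2.043e-01]
 [ 3.000e-04 -7.000e-04 -1.000e+00  1.483e-01]
 [ 0.000e+00  0.000e+00  0.000e+00  1.000e+00]]
F [ 0.29783787  0.40397123 -4.27915484] M [-0.00331017 -0.01127547  0.00427918]
tool delta [-6.97564526e-06  3.53241197e-04 -2.34702507e-07] underside 0.11952042109524494
```

```bash
echo '[[0.04, [0, 0, 0.01], 0], [0.04, [0, 0, 0.0167], 0], [0.04, [0, 0, 0.0167], 0]]' > m.json && python3 nudge.py m.json 60; echo '[[0.04, [0, 0, 0.005], 0], [0.04, [0, 0, 0.005], 0]]' > m.json && python3 nudge.py m.json|sed -n '2p;4p'; echo '[[0.04, [0, 0, 0.0033], 0], [0.04, [0, 0, 0.0033], 0], [0.04, [0, 0, 0.0033], 0]]' > m.json && python3 nudge.py m.json|sed -n '2p;4p'; python3 chk.py
```

```text
clock: 11.7
ee_pos: [0.5227, 0.2046, 0.1443]
tcp_rot: [0.0, 0.302, 0.953, 0.0]
force: [-2.7, -1.2, 4.1]
finger_gap: 0.0472
finger_force: 60.0
ee_pos: [0.5226, 0.2045, 0.1427]
force: [-1.8, -1.0, 5.8]
ee_pos: [0.5226, 0.2045, 0.1419]
force: [-1.9, -1.6, 7.4]
[[-8.174e-01  5.761e-01  8.000e-04  5.226e-01]
 [ 5.761e-01  8.174e-01  5.000e-04  2.045e-01]
 [-4.000e-04  9.000e-04 -1.000e+00  1.419e-01]
 [ 0.000e+00  0.000e+00  0.000e+00  1.000e+00]]
F [-1.88598429 -1.62705887  7.43352278] M [-0.3075562   0.55753473 -0.00306384]
tool delta [ 2.59379931e-04 -8.76746826e-05 -1.78590430e-07] underside 0.11310642047176075
```

The spring force is rising as expected, about 11.6 N at 3.5 mm. Continuing in 1 mm steps until the shoulder stops it.

In the tool's units: 0.001 m / 0.3 = 0.0033.

```bash
for i in 1; do echo '[[0.04, [0, 0, 0.0033], 0], [0.04, [0, 0, 0.0033], 0], [0.04, [0, 0, 0.0033], 0]]' > m.json && python3 nudge.py m.json|sed -n '2p;4p'; echo '[[0.04, [0, 0, 0.002], 0], [0.04, [0, 0, 0.002], 0], [0.04, [0, 0, 0.002], 0]]' > m.json && python3 nudge.py m.json|sed -n '2p;4p'; echo '[[0.04, [0, 0, 0.002], 0], [0.04, [0, 0, 0.002], 0], [0.04, [0, 0, 0.002], 0]]' > m.json && python3 nudge.py m.json|sed -n '2p;4p'; done; python3 chk.py
```

```text
ee_pos: [0.5227, 0.2045, 0.141]
force: [-2.8, -0.5, 9.7]
ee_pos: [0.5227, 0.2045, 0.1407]
force: [-3.4, -1.0, 12.4]
ee_pos: [0.5227, 0.2046, 0.1406]
force: [-5.6, -2.4, 18.0]
[[-8.173e-01  5.761e-01  1.200e-03  5.227e-01]
 [ 5.761e-01  8.173e-01  1.000e-03  2.046e-01]
 [-4.000e-04  1.500e-03 -1.000e+00  1.406e-01]
 [ 0.000e+00  0.000e+00  0.000e+00  1.000e+00]]
F [-5.60696629 -2.44440624 18.00009857] M [-0.67404171  1.3907041  -0.03166011]
tool delta [ 3.12986453e-04 -1.28776942e-04 -3.16145049e-07] underside 0.11184931019564315
```

In the tool's units: 0.0008 m / 0.3 = 0.0027, 0.0004 m / 0.3 = 0.0013.

```bash
echo '[[0.04, [0.0013, -0.0003, 0.0027], 0], [0.04, [0.0013, -0.0003, 0.0027], 0], [0.04, [0.0013, -0.0003, 0.0027], 0], [0.04, [0.0013, -0.0003, 0.0027], 0]]' > m.json && python3 nudge.py m.json|sed -n '2p;4p'; echo '[[0.04, [0, 0, 0], 0], [0.04, [0, 0, 0], 0], [0.04, [0, 0, 0], 0], [0.04, [0, 0, 0], 0]]' > m.json && python3 nudge.py m.json; python3 chk.py
python3 - <<'E'
from h import *
a,_=snap("scene","s9");w,_=snap("wrist","w9")
cv2.imwrite("pics/f9.png",np.hstack([cv2.resize(a[170:290,290:450],(400,300),interpolation=2),cv2.resize(w,(400,300))]))
E
```

```text
ee_pos: [0.5227, 0.2046, 0.1406]
force: [-7.8, -3.8, 25.9]
clock: 14.45
ee_pos: [0.5227, 0.2045, 0.1406]
tcp_rot: [0.001, 0.302, 0.953, 0.001]
force: [-8.0, -3.0, 26.1]
finger_gap: 0.0469
finger_force: 60.0
[[-8.172e-01  5.764e-01  2.000e-03  5.227e-01]
 [ 5.764e-01  8.172e-01  1.300e-03  2.045e-01]
 [-9.000e-04  2.200e-03 -1.000e+00  1.406e-01]
 [ 0.000e+00  0.000e+00  0.000e+00  1.000e+00]]
F [-8.04439894 -2.95336482 26.1252798 ] M [-1.01691124  1.76528455  0.02537347]
tool delta [ 2.96839580e-04 -9.24742372e-05 -4.59253864e-07] underside 0.11178270329027454
```

View pics/f9.png

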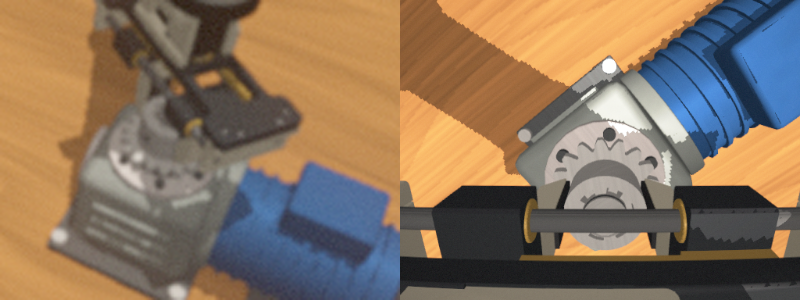

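The last picture shows the sprocket down on the gearbox in the jaws. The underside is at 0.112 and stopped dead while the push rose to about 30 N, so it is home and held. Handing in.

```bash
python3 -c "
from station import robot, optics, readout
print(robot.close_job())"
```

```text
the job is handed in; nothing more can be done
None
```

The good sprocket is on the splined shaft, hub up and splines meshed, and still held pressed fully home against the shoulder with about 30 N; the job is handed in, with no verdict shown.

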